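Switch off the warming lamp and cover the rolls

ROBOT

A 6-joint arm with a two-finger parallel gripper is mounted at the origin on the work surface. World frame = base frame: x ahead of the robot, y to its left, z up, the work surface at z = 0. Lengths are in m, angles in rad, forces in N, time in s.
With the tool pointing down it reaches from about 0.225 to 0.875 m from the base axis. Payload 3.4 kg.
Tool frame: the origin (TCP) lies at the very end of the fingers, on their centre line; the grasp point (between the pads) lies 19 mm behind it (manip.tcp_to_grasp is the distance from the TCP to the grasp point, in m); z points along the fingers, y is the line along which they close (so a half turn about z gives the same grasp; the last joint's range is limited). The gripper opens to 85 mm and grips with 20 to 120 N. Pads are 22 mm wide; open, the fingers measure 114 mm over their backs; the gripper's body (76 mm by 85 mm) begins 54 mm behind the grasp point. The pads swing forward as they close: fully open they stand 13 mm farther back than shut.
Start: joints at [-0.121, 0.276, 1.505, -0, 1.361, -0.121], TCP at [0.575, -0, 0.231] pointing down, gripper open.
Joint ranges: [-2.89, 2.89], [-0.75, 2.08], [0.22, 2.7], [-1.18, 4.32], [0.11, 2.71], [-2.7, 2.7]. Speed limits (rad/s): [2.57, 2.57, 3.14, 3.14, 3.14, 3.14].

INTERFACE

Orientations are given as a unit quaternion [w, x, y, z].
In Python, from rig import status, get_image, job, manip gives the robot as it stands.
- The arm moves only by the tool apply_moves, never from a script. Its arguments are lists of equal length, an entry for each row: "xyz": the shift along the tool's x, y, z each as a share of 0.3 m, from -1 to 1, a list of three; "rot": the turn, a rotation vector about the tool's x, y, z each as a share of 60 degrees, from -1 to 1, a list of three; "hand": the opening, from -1 (shut) to 1 (fully open). A call has 1 to 8 rows; each row shifts and turns the commanded pose from where the row before left it, along the tool's axes as they then stand; what a row does not reach is not made up. A row lasts 1/8 s, in which the tool goes at most 62.5 mm and 10.7 degrees, less where a joint would pass 70% of its speed; a pose out of reach is approached as far as the arm can. A call with a number of a shift or a turn outside -1 to 1 is refused whole. A call with a gripper value outside its range is refused whole. The fingers move at their own pace and stop on an object; "force" is the grip in N (left out, the last holds). Time passes only in rows, so rows that do not move let the fingers close. It gives the time, the measured TCP pose, the force, the opening and the grip force at its end, in the units of the state.
- status.get_state(): the state, without advancing time (a new reading comes with each control period).
- get_image(name): name is "scene" or "side" or "wrist"; returns a dict with "pixels" (384x512x3 uint8, red, green, blue), "fovy" (degrees; the focal length in pixels is half the picture's height over the tangent of half this angle, whatever the lens; pixels are square), "cx", "cy" (the principal point, pixels), "origin" and "orientation" of the camera in the world; the wrist camera has in their place "tool_from_camera" (4x4, takes a point from camera to tool coordinates, whose origin is the TCP and whose axes are the flange's). Camera axes: x right, y down, z forward; pixel columns grow to the right and rows downward; lengths in m; the calibration is good to about 2 mm. A picture is of the moment at which its call begins: read the wrist's pose just before it. There is no depth.
- job.sign_off(): hands the job in; it is judged then, once.
The state is a dict: "clock": time; "qpos": joint angles; "qd": joint speeds; "effort": joint torques, N m; "position": TCP position; "ee_rot": TCP orientation; "contact_force": force on the tool from outside, world axes, zero at the start; "moment": the same for the moment, N m; "width": finger opening in m; "gripper_force": force on a finger pad.
Only numpy, scipy, OpenCV 4.12 (cv2) and the standard library are available. Lean on these libraries where they do the work, as an engineer would, in place of code of your own. Each camera call takes 0.05 s, during which the arm holds its last target. There are 200 camera calls.

TASK

The rolls have been kept warm long enough. First turn the lamp's dimmer dial fully anticlockwise to its off stop, then swing the lamp's arm to the robot's left by its grip until the head is well clear of the bowl, and last set the wooden lid on the bowl so that it sits fully down and level. Do not let the lid drop, leave the bowl where it stands, and do not disturb the other things on the counter.

Things in the scene. Friction and masses are not known exactly. Their poses are not given: they have to be found in the camera images.
- dial (a joint): Angle of the black dimmer dial, 0 to 4.2 rad. 0 = off: the end stop, turned fully anticlockwise seen from above; it grows clockwise. It turns with light friction (0.08 N m) and stays where left. More than one grasp may be needed.
- dial_grip (a point): Point on the dial's upright axis at gripping height, 82 mm above the counter; it turns with the dial. The dial is a black disc 68 mm across with a straight bar grip across it, 65 mm long, 14 mm thick (top of the disc 59 mm, top of the bar 89 mm above the counter). This point's x axis lies along the bar; a short white line on the bar points to -x of this point.
- dimmer: White dimmer box of the lamp, 125 x 125 x 45 mm, fixed to the counter; origin at the centre of its underside. The dial sits in the middle of its top on an aluminium disc. A red dot on the box, on its -x side, is where the white line points when off; black ticks run on clockwise.
- lamp_grip (a point): Centre of the lamp's handle: a black upright round grip, 24 mm diameter, 60 mm tall, on top of the middle of the lamp's head; 252 mm above the counter, moves with the lamp's arm. The head is a flat aluminium disc, 140 mm diameter, 24 mm thick, underside 193 mm and top 217 mm above the counter; grip top 277 mm.
- lamp_hinge (a point): Fixed point on the upright hinge axis at the top of the lamp's pillar (26 mm diameter, 190 mm tall, on a black base disc 120 mm diameter fixed to the counter). The lamp's grip and head swing about it level, on an arm of radius 200 mm. Hub top 220 mm above the counter.
- lamp_arm (a joint): Swing of the lamp's arm, -0.3 to 1.6 rad; near 0 the head hangs over the bowl. It grows as the arm swings clockwise seen from above, which takes the head away from the bowl, to the robot's left; 1.1 or more is well clear. Light friction (0.25 N m); it stays where left.
- bowl: Teal ceramic bowl with bread rolls in it, standing loose under the lamp, about 0.85 kg; rim 170 mm outer diameter (160 mm inside), 85 mm tall; origin at the centre of its underside, z up.
- lid: Round light wood lid of the bowl, about 0.3 kg, lying right way up on the counter; origin at the centre of its underside, z up. A disc 180 mm diameter, 8 mm thick, with a 132 mm diameter, 12 mm deep boss underneath that goes inside the bowl's rim, and a dark wood knob on top. Seated, its origin is 73 mm above the bowl's origin.
- lid_knob (a point): Grip point of the lid's knob: on the lid's axis, 38 mm above the lid's origin. The knob is an upright cylinder of 30 mm diameter, from 20 to 55 mm above the lid's origin.
- plates: Bystander: stack of white plates, 170 mm diameter, 48 mm tall; origin under its centre.
- mug: Bystander: white mug, 80 mm diameter, 90 mm tall, handle to its +y; origin under its centre.
- jar: Bystander: amber jar with a brass cap, 60 mm diameter, 100 mm tall; origin under its centre.
- tumbler: Bystander: green tumbler, 70 mm diameter, 100 mm tall; origin under its centre.
- spoon: Bystander: wooden-handled spoon, 240 mm long, lying flat; origin under its middle.
Things that resemble listed ones, but are neither listed nor needed, are in the scene too. Leave any green look-alike of the lid alone.

How it is judged:
On the way, in this order (a step that is already met when the one before it is completed fails the run):
1. the dial is turned fully anticlockwise to off (value of joint dial below 0.1 rad), for 0.2 s.
2. the lamp's head is swung clear of the bowl (horizontal distance between lamp_grip and bowl above 0.165 m), for 0.2 s.
3. the lid is seated on the bowl (horizontal distance between lid and bowl below 0.014 m and z of lid in the frame of bowl between 0.068 and 0.077 m and angle between the z axis of lid and the z axis of bowl, either way round below 0.05 rad and angle between lid's own z axis and vertical below 0.15 rad), for 0.2 s.
At the end, for the whole second after the job is handed in: Dial within 0.1 rad of its off stop; the middle of the lamp head over 165 mm (level) from the bowl centre and still; the lid at rest on the bowl, centred within 14 mm, parallel to it within 0.05 rad, within 0.15 rad of level, its origin 68 to 77 mm above the bowl origin (all of step 3 and value of joint dial below 0.1 rad and horizontal distance between lamp_grip and bowl above 0.165 m and linear speed of each of lid, bowl below 0.02 m/s and velocity of joint lamp_arm between -0.05 and 0.05 rad/s); the robot touches nothing.
It fails at once if the bowl is shoved more than 40 mm (distance of bowl from where it was at the start of the episode above 0.04 m).
It fails at once if the lid drops: it moves faster than 0.5 m/s without the fingers touching it (linear speed of lid above 0.5 m/s and contact force between the fingers and lid below 0.05 N).
It fails at once if a bystander is moved more than 40 mm or tipped more than 0.4 rad (distance of any of plates, mug, jar, tumbler, spoon from where it was at the start of the episode above 0.04 m or angle between any of plates, mug, jar, tumbler's own z axis and vertical above 0.4 rad).
It also fails if it takes over 72 s, if anything falls off the work surface, if the arm or the gripper's body presses on something with over 40 N, if the wrist force passes 120 N, or if a joint passes its speed limit or range.

## Working session

There is one attempt and no reset: what is moved stays moved. The work goes in short steps, Python scripts to look and compute and a tool call to move; the robot and the scene stay as the last step left them, time stands still between calls to the robot, and variables do not carry over. Pictures are saved under pics/ and viewed, at most 13 in all, crops included, and the job is handed in when it is done.

Besides the shell and the picture viewer there is one more tool, called after "Call:" as name(argument=value, ...) on one line, values as JSON. apply_moves: Moves the arm, as the interface text tells. Its arguments: {"type":"object","properties":{"xyz":{"type":"array","items":{"type":"array","items":{"type":"number","minimum":-1,"maximum":1}}},"rot":{"type":"array","items":{"type":"array","items":{"type":"number","minimum":-1,"maximum":1}}},"hand":{"type":"array","items":{"type":"number"}},"force":{"type":"number"}},"required":["xyz","rot","hand"]}

```bash
mkdir -p pics
cat > h.py <<'E'
import numpy as np, cv2
from rig import status, get_image, job, manip
from scipy.spatial.transform import Rotation as R
def q2R(q): return R.from_quat(np.roll(q,-1)).as_matrix()
def grab(n,save=None):
    s=status.get_state(); g=get_image(n)
    if 'tool_from_camera' in g:
        T=np.array(g['tool_from_camera']); Rt=q2R(s['ee_rot'])
        g['R']=Rt@T[:3,:3]; g['o']=Rt@T[:3,3]+np.array(s['position'])
    else: 
        o=np.array(g['orientation']); g['R']=q2R(o) if o.size==4 else o.reshape(3,3); g['o']=np.array(g['origin'])
    g['f']=g['pixels'].shape[0]/2/np.tan(np.radians(g['fovy'])/2)
    if save: cv2.imwrite('pics/'+save,g['pixels'][:,:,::-1])
    np.savez('cam_%s.npz'%n,R=g['R'],o=g['o'],f=g['f'],c=[g['cx'],g['cy']],px=g['pixels'])
    return g
def load(n):
    d=np.load('cam_%s.npz'%n); return dict(R=d['R'],o=d['o'],f=float(d['f']),cx=d['c'][0],cy=d['c'][1],pixels=d['px'])
def onz(g,uv,z):
    d=g['R']@np.array([(uv[0]-g['cx'])/g['f'],(uv[1]-g['cy'])/g['f'],1.]); return g['o']+d*(z-g['o'][2])/d[2]
def proj(g,p):
    c=g['R'].T@(np.array(p)-g['o']); return np.array([g['cx']+g['f']*c[0]/c[2],g['cy']+g['f']*c[1]/c[2]])
E
python3 - <<'E'
from h import *
a=grab('scene')['pixels'];b=grab('side')['pixels'];c=grab('wrist')['pixels']
for n in('scene','side','wrist'):
    g=load(n);print(n,g['f'],g['cx'],g['cy'],g['o'].round(3),g['R'].round(3).tolist())
im=np.zeros((600,800,3),np.uint8)
cv2.imwrite('pics/a.png',cv2.resize(a,(800,600))[:,:,::-1])
bc=np.hstack([b,c]);cv2.imwrite('pics/b.png',cv2.resize(bc,(800,300))[:,:,::-1])
print(status.get_state())
E
```

```text
scene 358.2300943942486 259.9065910628116 195.294940163799 [1.077 0.265 1.227] [[-0.358, 0.793, -0.493], [0.934, 0.311, -0.178], [0.012, -0.524, -0.851]]
side 475.42392089790354 257.49221422224355 194.3796590184921 [-0.363  0.841  0.857] [[-0.689, -0.389, 0.612], [-0.724, 0.342, -0.599], [0.024, -0.856, -0.517]]
wrist 277.09289887559515 252.59630425567306 196.22567767431562 [0.576 0.072 0.372] [[1.0, -0.0, -0.001], [-0.0, -0.958, -0.285], [-0.001, 0.285, -0.958]]
{'clock': 0.15, 'qpos': array([-1.20998766e-01,  2.76471462e-01,  1.50586140e+00,  2.35785160e-05,
        1.36067245e+00, -1.21007007e-01]), 'qd': array([-5.48709736e-04, -2.25653807e-03, -3.06648994e-03, -3.71247918e-05,
        2.01207989e-04, -2.94202846e-04]), 'effort': array([ 9.65923646e-04, -4.17143512e+01, -2.46032345e+01, -1.26433165e-04,
        7.58384820e-03, -3.43765259e-05]), 'position': array([5.74608896e-01, 5.13429342e-05, 2.30618412e-01]), 'ee_rot': array([-5.63195385e-04,  7.07105436e-01,  7.07107774e-01, -4.26435825e-04]), 'contact_force': array([ 0.60864491, -0.66133464, -0.33216682]), 'moment': array([ 0.0221917 ,  0.01071114, -0.06802395]), 'gripper_force': 0.0, 'width': 0.08494157700244237}
```

View pics/a.png

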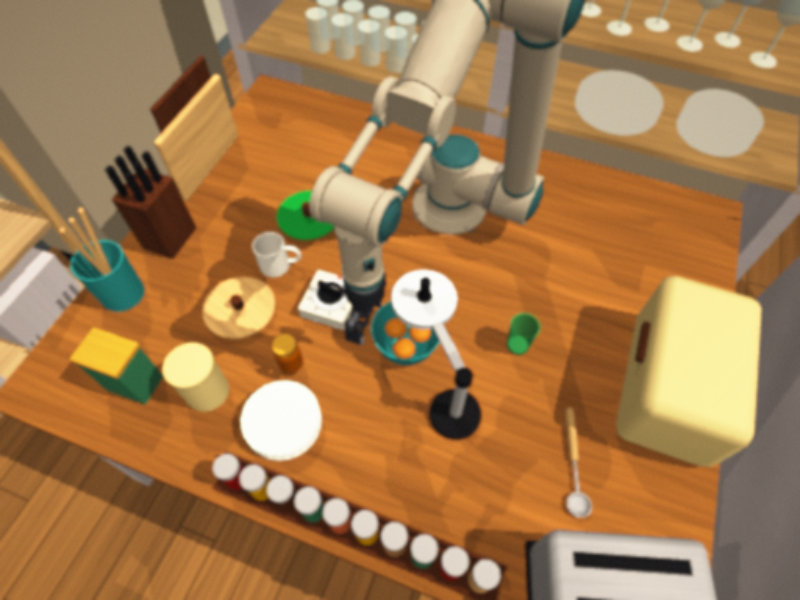

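View pics/b.png

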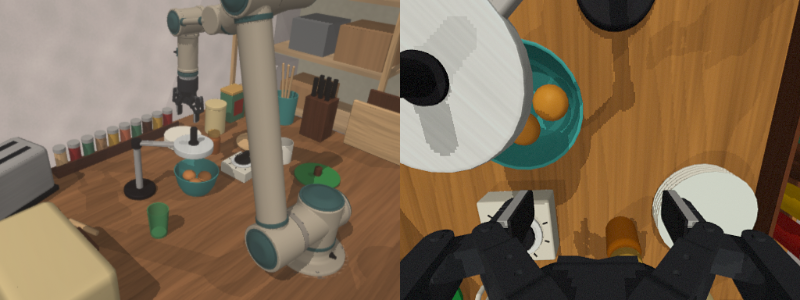

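The scene picture (800-px scale) shows:
- Dial at (330,293) on the white box.
- Lamp grip at (425,290) and hinge at (463,377).
- Teal bowl at (406,330).
- Wood lid at (238,306) and its green look-alike at (308,215). The light wood one fits the description.
- Jar at (287,352), mug at (268,255), plates at (281,418), tumbler at (522,335) and spoon at (573,460).

Next I'll measure these and make an enlarged crop of the lid and dial.

Run:
```python
from h import *
g=load('scene');k=1/1.5625
for n,u,v,z in [('lidknobtop',237,299,.055+.012*0),('liddisc',239,307,.02),('green',307,216,.02),('dial',331,291,.089),('griptop',425,283,.277),('head',424,299,.217),('hub',463,377,.22),('base',456,414,.01),('bowlrim',406,327,.085),('plates',281,417,.048),('mug',268,243,.09),('jar',287,341,.1),('tumbler',526,322,.1),('spoon',573,460,.01)]:
    print(n,onz(g,(u*k,v*k),z).round(3))
p=g['pixels'];cr=p[155:235,125:285];cv2.imwrite('pics/c.png',cv2.resize(cr,(800,400),interpolation=cv2.INTER_CUBIC)[:,:,::-1])
```

```text
lidknobtop [ 0.533 -0.375  0.055]
liddisc [ 0.536 -0.378  0.02 ]
green [ 0.205 -0.351  0.02 ]
dial [ 0.446 -0.157  0.089]
griptop [0.463 0.083 0.277]
head [0.463 0.084 0.217]
hub [0.607 0.217 0.22 ]
base [0.603 0.221 0.01 ]
bowlrim [0.471 0.047 0.085]
plates [ 0.764 -0.135  0.048]
mug [ 0.373 -0.368  0.09 ]
jar [ 0.612 -0.188  0.1  ]
tumbler [0.365 0.305 0.1  ]
spoon [0.61  0.493 0.01 ]
```

View pics/c.png

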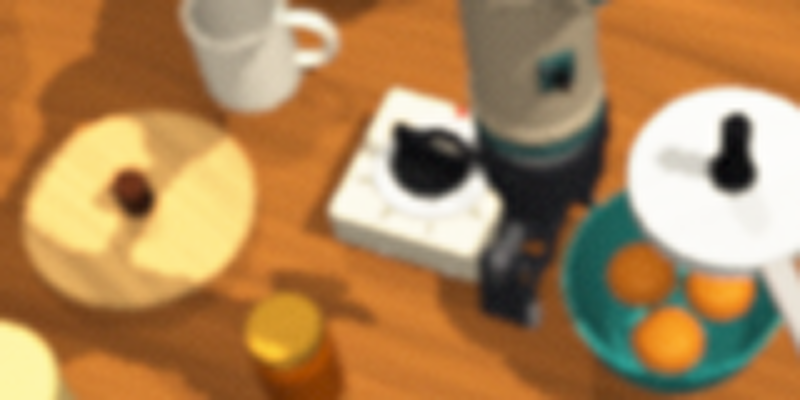

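The crop shows the light wood lid with its dark knob at crop (133,192), the dial bar at (435,150) and the red dot at about (462,108). That confirms the wood lid is the target. I'll move the wrist camera over the dial.

Call:
apply_moves(xyz=[[-0.167,0,0],[-0.167,0,0],[-0.167,0,0],[-0.167,0,0],[0,-0.142,0],[0,-0.142,0],[0,-0.142,0],[0,0,0]], rot=[[0,0,0],[0,0,0],[0,0,0],[0,0,0],[0,0,0],[0,0,0],[0,0,0],[0,0,0]], hand=[1,1,1,1,1,1,1,1])

```text
clock: 1.15
position: [0.4443, -0.1998, 0.2313]
ee_rot: [-0.001, 0.708, 0.706, -0.0]
contact_force: [1.1, -0.3, 0.1]
width: 0.0853
gripper_force: 0.0
```

Run:
```python
from h import *
g=grab('wrist');s=status.get_state();print(s['position'],s['ee_rot'],s['clock'],g['o'])
cv2.imwrite('pics/d.png',cv2.resize(g['pixels'],(800,600))[:,:,::-1])
print(proj(g,[.446,-.157,.089])*1.5625)
```

```text
[ 0.44639724 -0.20033406  0.23150922] [2.53930296e-04 7.07537453e-01 7.06675780e-01 1.76394392e-04] 1.2 [ 0.44584523 -0.12741496  0.37314182]
[395.3663629  225.55166662]
```

View pics/d.png

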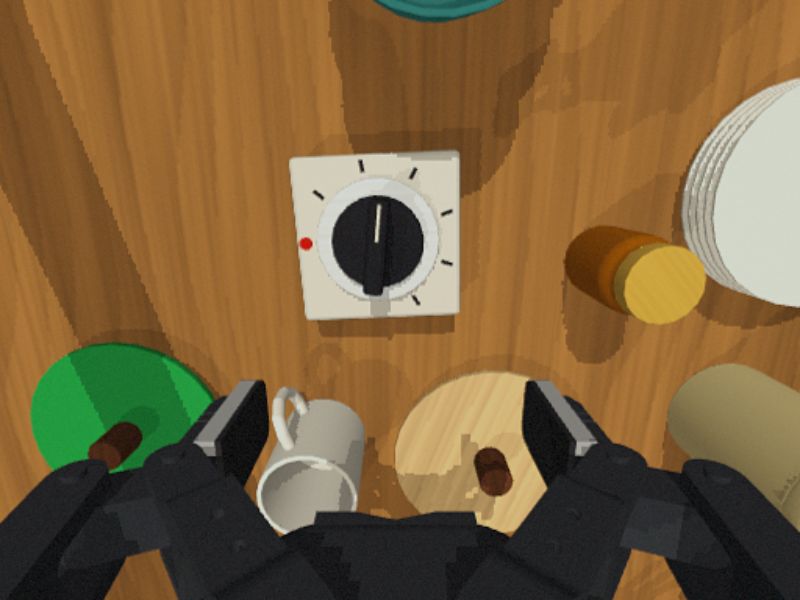

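The wrist view shows the dial with its bar running from (380,203) to (373,291). The white line points up in the picture (+y) and the red dot is at (306,244), on the -x side. The dial therefore reads about 1.5 rad and needs roughly 90° anticlockwise. I'll refine the centres.

Run:
```python
from h import *
g=load('wrist');k=.64
for n,u,v,z in [('line top',380,205,.089),('line bot',377,241,.089),('bar top',380,198,.089),('bar bot',374,270,.089),('disc L',332,241,.059),('disc R',424,241,.059),('dot',306,244,.045),('boxTL',291,158,.045),('boxTR',459,151,.045),('boxBR',459,313,.045),('boxBL',304,318,.045),('knobtop',486,462,.055),('jar',668,284,.1),('mug',310,500,.09)]: print(n,onz(g,(u*k,v*k),z).round(4))
```

```text
line top [ 0.4362 -0.144   0.089 ]
line bot [ 0.434 -0.167  0.089]
bar top [ 0.4362 -0.1396  0.089 ]
bar bot [ 0.4317 -0.1863  0.089 ]
disc L [ 0.4001 -0.1711  0.059 ]
disc R [ 0.4667 -0.1712  0.059 ]
dot [ 0.3782 -0.1753  0.045 ]
boxTL [ 0.3712 -0.1135  0.045 ]
boxTR [ 0.4916 -0.109   0.045 ]
boxBR [ 0.4964 -0.2303  0.045 ]
boxBL [ 0.3731 -0.2343  0.045 ]
knobtop [ 0.5235 -0.3612  0.055 ]
jar [ 0.6225 -0.1936  0.1   ]
mug [ 0.3785 -0.3702  0.09  ]
```

Call:
apply_moves(xyz=[[0.098,-0.045,0],[0,0,0.15],[0,0,0.15],[0,0,0.15],[0,0,0.098],[0,0,0],[0,0,0],[0,0,0]], rot=[[0,0,0],[0,0,0],[0,0,0],[0,0,0],[0,0,0],[0,0,0],[0,0,0],[0,0,0]], hand=[1,1,1,1,1,1,-1,-1], force=30)

```text
clock: 2.2
position: [0.4352, -0.1717, 0.0683]
ee_rot: [0.002, 0.707, 0.707, 0.0]
contact_force: [0.3, 0.3, -0.1]
width: 0.0516
gripper_force: 0.0
```

Call:
apply_moves(xyz=[[0,0,0],[0,0,0],[0,0,0],[0,0,0]], rot=[[0,0,0],[0,0,0],[0,0,0],[0,0,0]], hand=[-1,-1,-1,-1])

```text
clock: 2.7
position: [0.4312, -0.1712, 0.0676]
ee_rot: [-0.001, 0.707, 0.708, -0.002]
contact_force: [-6.2, -2.3, 8.1]
width: 0.0132
gripper_force: 30.4
```

Call:
apply_moves(xyz=[[0,0,0],[0,0,0],[0,0,0],[0,0,0],[0,0,0],[0,0,0],[0,0,0],[0,0,0]], rot=[[0,0,-0.16],[0,0,-0.16],[0,0,-0.16],[0,0,-0.16],[0,0,-0.16],[0,0,-0.16],[0,0,-0.16],[0,0,-0.16]], hand=[-1,-1,-1,-1,-1,-1,-1,-1])

```text
clock: 3.7
position: [0.4304, -0.1719, 0.0676]
ee_rot: [-0.003, 0.111, 0.994, -0.001]
contact_force: [-9.0, -3.7, 8.6]
width: 0.0138
gripper_force: 30.6
```

Run:
```python
from h import *
s=status.get_state();print(s['position'],q2R(s['ee_rot']).round(3),s['contact_force'],s['moment'],s['qpos'],s['width'])
```

```text
[ 0.43037485 -0.17187442  0.0675773 ] [[-0.975  0.221 -0.006]
 [ 0.221  0.975 -0.002]
 [ 0.006 -0.003 -1.   ]] [-9.01532236 -3.69391537  8.62514271] [-0.83227141  1.57817106 -0.12255496] [-0.52646692  0.27315259  1.9753464  -0.00612399  0.89745077 -1.87064238] 0.013771412560178083
```

Call:
apply_moves(xyz=[[0,0,0],[0,0,0],[0,0,0],[0,0,0],[0,0,0]], rot=[[0,0,-0.1],[0,0,-0.1],[0,0,-0.1],[0,0,-0.05],[0,0,0]], hand=[-1,-1,-1,-1,-1])

```text
clock: 4.32
position: [0.4304, -0.1721, 0.0676]
ee_rot: [-0.003, -0.066, 0.998, -0.0]
contact_force: [-10.3, -6.5, 9.0]
width: 0.0138
gripper_force: 65.8
```

Run:
```python
from h import *
s=status.get_state();print(s['position'],q2R(s['ee_rot']).round(3)[:,0],s['contact_force'],s['moment'],s['qpos'],s['width'])
```

```text
[ 0.43043953 -0.17207739  0.06764808] [-0.991 -0.132  0.006] [-10.33444355  -6.48806258   8.95587171] [-1.08989533  1.63701289 -1.80666861] [-0.52752519  0.27308384  1.97520547 -0.00492248  0.89748525 -2.2273251 ] 0.013770721530062624
```

The torque rose to -1.8 N·m, so the dial is at its stop. I'll release it, rise and look again.

Call:
apply_moves(xyz=[[0,0,0],[0,0,0],[0,0,0],[0,0,0],[0,0,-0.15],[0,0,-0.18],[0,0,-0.18],[0,0,0]], rot=[[0,0,0.02],[0,0,0],[0,0,0],[0,0,0],[0,0,0],[0,0,0],[0,0,0],[0,0,0]], hand=[-1,1,1,1,1,1,1,1])

```text
clock: 5.32
position: [0.4366, -0.1723, 0.2243]
ee_rot: [0.004, -0.058, 0.998, -0.003]
contact_force: [0.2, 0.3, 0.2]
width: 0.0854
gripper_force: 0.0
```

Call:
apply_moves(xyz=[[0,0,-0.13],[0,0,-0.13],[0,0,0],[0,0,0],[0,0,0],[0,0,0],[0,0,0],[0,0,0]], rot=[[0,0,0],[0,0,0],[0,0,0.17],[0,0,0.17],[0,0,0.17],[0,0,0.17],[0,0,0.17],[0,0,0.17]], hand=[1,1,1,1,1,1,1,1])

```text
clock: 6.32
position: [0.4333, -0.1705, 0.2962]
ee_rot: [-0.001, 0.461, 0.887, 0.0]
contact_force: [-0.2, 0.1, 0.0]
width: 0.0853
gripper_force: 0.0
```

Run:
```python
from h import *
s=status.get_state();print(s['position'],q2R(s['ee_rot']).round(3)[:,0],s['contact_force'],s['qpos'],s['clock'])
g=grab('wrist');sc=grab('scene')
im=np.hstack([g['pixels'],sc['pixels']]);cv2.imwrite('pics/e.png',cv2.resize(im,(800,300),interpolation=cv2.INTER_AREA)[:,:,::-1])
```

```text
[ 0.43329567 -0.17048015  0.29623467] [-0.575  0.818  0.003] [-0.1821503  0.0571208  0.005826 ] [-5.24624393e-01  7.77794934e-02  1.59719605e+00  2.20444736e-04
  1.46949810e+00 -1.13712000e+00] 6.325
```

View pics/e.png

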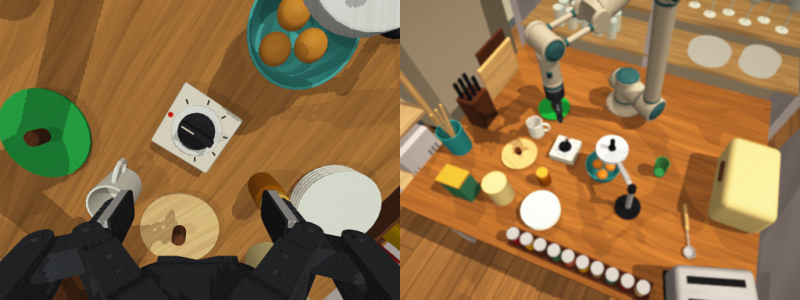

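The white line now points at the red dot, so the dial is off. The wood lid is unmoved. Next I'll rise and turn so the fingers close along the lamp's swing direction, then look at the lamp from the wrist camera.

Call:
apply_moves(xyz=[[0,0,-0.03],[0,0,-0.03],[0,0,-0.03],[0,0,-0.03],[0,0,-0.03],[0,0,-0.03],[0,0,-0.03],[0,0,-0.03]], rot=[[0,0,0.172],[0,0,0.172],[0,0,0.172],[0,0,0.172],[0,0,0.172],[0,0,0.172],[0,0,0.172],[0,0,0.172]], hand=[1,1,1,1,1,1,1,1])

```text
clock: 7.42
position: [0.4336, -0.1708, 0.3692]
ee_rot: [-0.001, 0.931, 0.364, -0.0]
contact_force: [-0.1, -0.2, -0.3]
width: 0.0854
gripper_force: 0.0
```

Call:
apply_moves(xyz=[[0.1,-0.13,0],[0.1,-0.13,0],[0.1,-0.13,0],[0.0,-0.13,0],[0,0,0]], rot=[[0,0,0],[0,0,0],[0,0,0],[0,0,0],[0,0,0]], hand=[1,1,1,1,1])

```text
clock: 8.05
position: [0.3919, 0.0065, 0.3695]
ee_rot: [-0.001, 0.93, 0.368, -0.0]
contact_force: [0.9, -0.2, 0.5]
width: 0.0854
gripper_force: 0.0
```

Run:
```python
from h import *
s=status.get_state();print(s['position'],q2R(s['ee_rot']).round(3)[:,0],s['qpos'],s['clock'])
g=grab('wrist');cv2.imwrite('pics/f.png',cv2.resize(g['pixels'],(800,600))[:,:,::-1])
```

```text
[0.39187408 0.00646708 0.36949958] [ 0.729  0.685 -0.   ] [-1.62021490e-01 -6.05948015e-02  1.56267774e+00  5.41725301e-04
  1.64066618e+00  6.54439388e-01] 8.05
```

View pics/f.png

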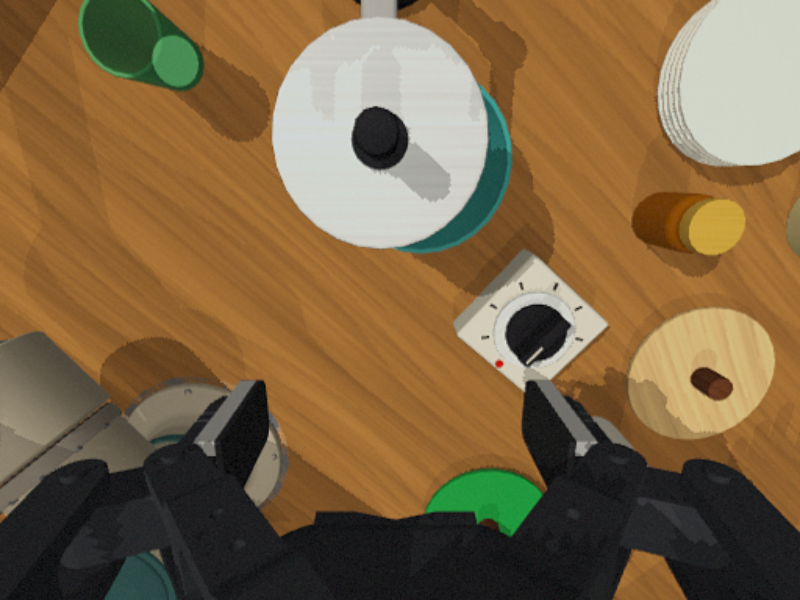

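Run:
```python
from h import *
g=load('wrist');k=.64
P=lambda u,v,z:onz(g,(u*k,v*k),z)
for n,u,v,z in [('lineA',527,362,.089),('lineB',543,348,.089),('barend',574,321,.089),('dot',500,364,.045),('discc',537,332,.059),('headc',381,133,.217),('griptop',377,131,.277),('tumbler',127,35,.1)]: print(n,P(u,v,z).round(4))
a=P(527,362,.089)-P(543,348,.089);d=P(500,364,.045)-[.433,-.1718,.045]
print(np.degrees([np.arctan2(a[1],a[0]),np.arctan2(d[1],d[0])]))
# head ellipse via mask
px=g['pixels'].astype(int);m=((px.min(2)>125)&(px.max(2)-px.min(2)<30)).astype(np.uint8)
m[165:]=0;m[:,:165]=0;m[:,330:]=0;m[:12]=0
c=max(cv2.findContours(m,0,2)[0],key=cv2.contourArea);h=cv2.convexHull(c);e=cv2.fitEllipse(h);print('ell',e,onz(g,e[0],.217).round(4))
w=np.array([onz(g,p[0],.217)[:2] for p in h])
A=np.c_[2*w,np.ones(len(w))];s=np.linalg.lstsq(A,(w**2).sum(1),rcond=None)[0];print(s[:2],np.sqrt(s[2]+s[:2]@s[:2]))
cv2.imwrite('pics/g.png',cv2.resize(px.astype(np.uint8)[150:270,270:400],(650,600),interpolation=cv2.INTER_CUBIC)[:,:,::-1])
```

```text
lineA [ 0.4057 -0.1737  0.089 ]
lineB [ 0.4278 -0.174   0.089 ]
barend [ 0.4693 -0.1747  0.089 ]
dot [ 0.3782 -0.1765  0.045 ]
discc [ 0.4346 -0.1711  0.059 ]
headc [0.4599 0.081  0.217 ]
griptop [0.4564 0.078  0.277 ]
tumbler [0.3762 0.2974 0.1   ]
[ 179.18741438 -175.06527498]
ell ((242.8462371826172, 84.50929260253906), (137.8871307373047, 147.95643615722656), 176.150390625) [0.4597 0.0821 0.217 ]
[0.45611112 0.07881308] 0.06846466568281877
```

View pics/g.png

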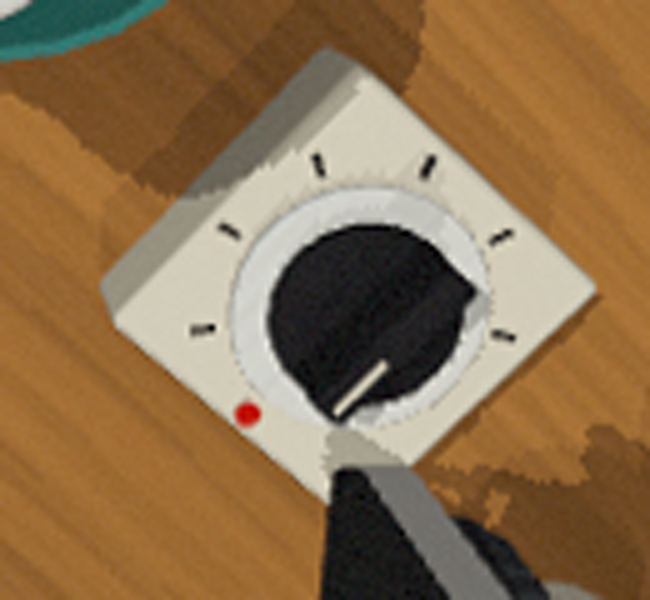

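Run:
```python
from h import *
g=load('wrist')
P=lambda u,v,z:onz(g,(u/5+270-.4,v/5+150-.4),z)[:2]
an=lambda a:np.degrees(np.arctan2(a[1],a[0]))%360
L=P(336,414,.089);M=P(386,363,.089);print('line',an(L-M))
b1=P(300,388,.089);b2=P(430,262,.089)
pts={n:P(u,v,.045) for n,u,v in [('dot',248,414),('t1',203,329),('t2',230,230),('t3',319,165),('t4',428,167),('t5',501,236),('t6',503,336),('TL',116,325),('TR',362,70),('BR',597,290)]}
T=np.array([pts[k] for k in('dot','t1','t2','t3','t4','t5','t6')])
A=np.c_[2*T,np.ones(7)];s=np.linalg.lstsq(A,(T**2).sum(1),rcond=None)[0];c=s[:2];print('c',c,'r',np.sqrt(s[2]+c@c))
print({k:round(an(v-c),1) for k,v in pts.items()})
print('box yaw',an(pts['TR']-pts['TL']),an(pts['TR']-pts['BR'])-90,pts)
```

```text
line 183.9791858165487
c [ 0.43283352 -0.17226198] r 0.054902876621144014
{'dot': np.float64(182.5), 't1': np.float64(142.2), 't2': np.float64(102.0), 't3': np.float64(62.0), 't4': np.float64(21.8), 't5': np.float64(341.7), 't6': np.float64(301.4), 'TL': np.float64(137.9), 'TR': np.float64(47.1), 'BR': np.float64(317.4)}
box yaw 2.349873881990213 2.2386006696116993 {'dot': array([ 0.37793172, -0.17465238]), 't1': array([ 0.38944077, -0.13860459]), 't2': array([ 0.4213938 , -0.11857908]), 't3': array([ 0.45853003, -0.12385925]), 't4': array([ 0.48388387, -0.15188507]), 't5': array([ 0.48506783, -0.1895588 ]), 't6': array([ 0.4613375 , -0.21903073]), 'TL': array([ 0.36915563, -0.11478722]), 'TR': array([ 0.49078145, -0.10979618]), 'BR': array([ 0.49547619, -0.22989417])}
```

The line is at 184° and the dot at 182.5°, so the dial is off. The lamp grip measures about (0.458, 0.080), with the hub 0.200 m away as expected. I'll grasp the grip.

Call:
apply_moves(xyz=[[0.164,-0.014,0],[0.164,-0.014,0],[0,0,0],[0,0,0.148],[0,0,0.148],[0,0,0.148],[0,0,0],[0,0,0]], rot=[[0,0,0],[0,0,0],[0,0,0],[0,0,0],[0,0,0],[0,0,0],[0,0,0],[0,0,0]], hand=[1,1,1,1,1,1,1,-1], force=20)

```text
clock: 9.1
position: [0.4613, 0.0769, 0.2382]
ee_rot: [0.001, 0.931, 0.365, 0.001]
contact_force: [-0.2, 0.1, -0.1]
width: 0.07
gripper_force: 0.0
```

Call:
apply_moves(xyz=[[0,0,0],[0,0,0],[0,0,0],[0,0,0]], rot=[[0,0,0],[0,0,0],[0,0,0],[0,0,0]], hand=[-1,-1,-1,-1])

```text
clock: 9.6
position: [0.4606, 0.0779, 0.238]
ee_rot: [0.0, 0.931, 0.365, 0.001]
contact_force: [-1.5, 1.2, 6.5]
width: 0.0238
gripper_force: 21.4
```

Run:
```python
from h import *
s=status.get_state();print(s['position'],q2R(s['ee_rot']).round(3)[:,0],s['qpos'],s['contact_force'],s['width'],s['gripper_force'])
g=grab('wrist');cv2.imwrite('pics/h.png',cv2.resize(g['pixels'],(400,300))[:,:,::-1])
```

```text
[0.4605581  0.07785214 0.23796413] [0.733 0.68  0.002] [1.81528862e-02 1.06838674e-01 1.70822012e+00 2.24372205e-04
 1.32446496e+00 8.40885765e-01] [-1.52633277  1.22363381  6.475499  ] 0.023760516825156907 21.39190435409546
```

Call:
apply_moves(xyz=[[0.0065,-0.0928,0],[0.0065,-0.0928,0],[0.0065,-0.0928,0],[0.0065,-0.0928,0]], rot=[[0,0,0.1333],[0,0,0.1333],[0,0,0.1333],[0,0,0.1333]], hand=[-1,-1,-1,-1])

```text
clock: 10.15
position: [0.4081, 0.1746, 0.2379]
ee_rot: [0.002, 0.996, 0.092, -0.001]
contact_force: [-5.3, -4.9, 8.2]
width: 0.0235
gripper_force: 22.0
```

Run:
```python
from h import *
s=status.get_state();print(s['position'],q2R(s['ee_rot']).round(3)[:,0],s['qpos'],s['contact_force'],s['moment'],s['width'],s['gripper_force'])
```

```text
[0.40805391 0.17462877 0.23791019] [ 0.983  0.183 -0.003] [ 0.25044352  0.07409015  1.74584816 -0.00381478  1.32498832  1.638353  ] [-5.25586439 -4.91786049  8.16961659] [-0.6330727   0.49262269 -0.38473612] 0.023497403427564324 21.979269683361053
```

Swinging smoothly with low forces; I'll continue, then release.

Call:
apply_moves(xyz=[[0.0065,-0.0928,0],[0.0065,-0.0928,0],[0.0065,-0.0928,0],[0.0065,-0.0928,0],[0,0,0],[0,0,0]], rot=[[0,0,0.1333],[0,0,0.1333],[0,0,0.1333],[0,0,0.1333],[0,0,0],[0,0,0]], hand=[-1,-1,-1,-1,-1,-1])

```text
clock: 10.9
position: [0.4177, 0.2884, 0.2378]
ee_rot: [-0.002, 0.983, -0.183, -0.002]
contact_force: [-7.5, 4.2, 7.7]
width: 0.0233
gripper_force: 21.7
```

Call:
apply_moves(xyz=[[0,0,0],[0,0,0],[0,0,0],[0,0,-0.12],[0,0,-0.15],[0,0,-0.15],[0,0,0]], rot=[[0,0,0],[0,0,0],[0,0,0],[0,0,0],[0,0,0],[0,0,0],[0,0,0]], hand=[1,1,1,1,1,1,1])

```text
clock: 11.78
position: [0.422, 0.2864, 0.3665]
ee_rot: [-0.002, 0.983, -0.184, 0.003]
contact_force: [-0.1, -0.2, 0.1]
width: 0.0852
gripper_force: 0.0
```

Run:
```python
from h import *
s=status.get_state();print(s['position'],q2R(s['ee_rot']).round(3)[:,0],s['qpos'],s['contact_force'],s['width'])
```

```text
[0.42203252 0.28643757 0.36650477] [ 0.932 -0.361  0.006] [ 4.60037079e-01  1.24181574e-01  1.37628386e+00 -3.19341451e-04
  1.63281565e+00  2.40029340e+00] [-0.09994398 -0.231983    0.10723477] 0.08519131919039422
```

Call:
apply_moves(xyz=[[0,0,0],[0,0,0],[0,0,0],[0,0,0],[0,0,0],[0,0,0],[0,0,0],[0,0,0]], rot=[[0,0,-0.1685],[0,0,-0.1685],[0,0,-0.1685],[0,0,-0.1685],[0,0,-0.1685],[0,0,-0.1685],[0,0,-0.1685],[0,0,-0.1685]], hand=[1,1,1,1,1,1,1,1])

```text
clock: 12.78
position: [0.42, 0.2855, 0.3613]
ee_rot: [0.0, 0.866, 0.5, -0.001]
contact_force: [0.3, -0.5, 0.0]
width: 0.0853
gripper_force: 0.0
```

Call:
apply_moves(xyz=[[0,0,0],[0,0,0],[0,0,0],[-0.2,0,0],[-0.2,0,0],[-0.2,0,0],[-0.2,0,0],[-0.2,0.15,0]], rot=[[0,0,-0.1685],[0,0,-0.1685],[0,0,-0.1685],[0,0,0],[0,0,0],[0,0,0],[0,0,0],[0,0,0]], hand=[1,1,1,1,1,1,1,1])

```text
clock: 13.78
position: [0.456, -0.0058, 0.3625]
ee_rot: [-0.0, 0.707, 0.707, -0.0]
contact_force: [0.9, 1.0, 0.5]
width: 0.0856
gripper_force: 0.0
```

Call:
apply_moves(xyz=[[0,0,0],[0,0,0]], rot=[[0,0,0],[0,0,0]], hand=[1,1])

```text
clock: 14.02
position: [0.4575, -0.0041, 0.3616]
ee_rot: [-0.001, 0.707, 0.707, -0.001]
contact_force: [-0.9, -0.3, -0.9]
width: 0.0852
gripper_force: 0.0
```

Run:
```python
from h import *
s=status.get_state();print(s['position'],q2R(s['ee_rot']).round(3)[:,0],s['qpos'],s['clock'])
g=grab('wrist');cv2.imwrite('pics/i.png',cv2.resize(g['pixels'],(800,600))[:,:,::-1])
```

```text
[ 0.45750338 -0.00408992  0.36155741] [-0.     1.     0.001] [-1.61621333e-01  4.70985445e-02  1.47480130e+00  5.06007410e-04
  1.62242717e+00 -1.61699285e-01] 14.025
```

View pics/i.png

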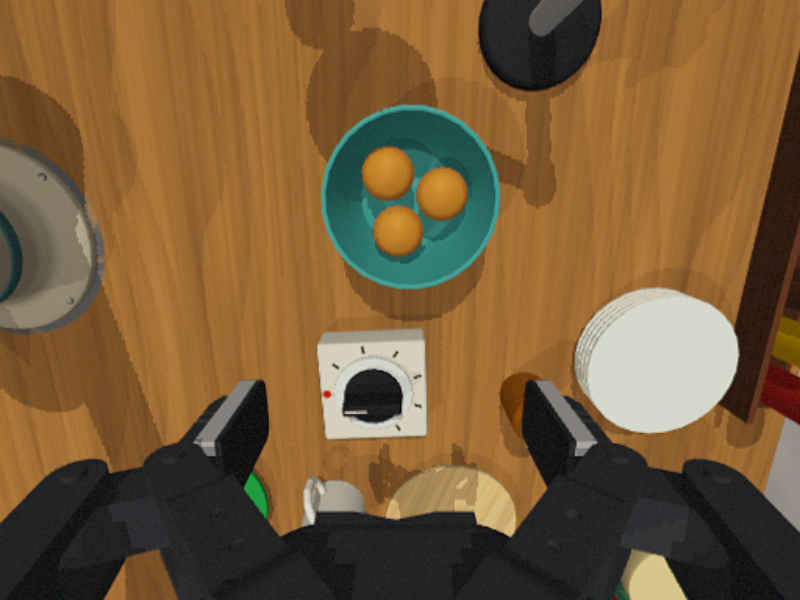

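The bowl is fully uncovered, with its rim centred near (410,197). The lamp head is out of view and the dial's line is at the dot. I'll fit the rim circle.

```bash
cat >> h.py <<'E'
def circ(w):
    A=np.c_[2*w,np.ones(len(w))];s=np.linalg.lstsq(A,(w**2).sum(1),rcond=None)[0];return s[:2].round(4),round(float(np.sqrt(s[2]+s[:2]@s[:2])),4)
def bowl(g):
    hsv=cv2.cvtColor(g['pixels'],cv2.COLOR_RGB2HSV);m=cv2.inRange(hsv,(80,90,40),(100,255,255));m[:,:100]=0
    c=max(cv2.findContours(m,0,1)[0],key=cv2.contourArea);h=cv2.convexHull(c)[:,0]
    w=np.array([onz(g,p,.085)[:2] for p in h])
    for _ in range(4):
        c0,r=circ(w);d=np.abs(np.hypot(*(w-c0).T)-r);w=w[d<max(.0015,2*d.std())]
    return c0,r,len(w),h.min(0),h.max(0)
E
python3 - <<'E'
from h import *
print(bowl(load('wrist')))
E
```

```text
(array([0.4724, 0.0469]), 0.0835, 46, array([206,  67], dtype=int32), array([319, 184], dtype=int32))
```

Call:
apply_moves(xyz=[[-0.19,0,0],[-0.19,0,0],[-0.19,0,0],[-0.19,0.11,0],[-0.19,0.11,0.05],[-0.19,0,0.1],[-0.18,0,0.1],[0,0,0.1]], rot=[[0,0,0],[0,0,0],[0,0,0],[0,0,0],[0,0,0],[0,0,0],[0,0,0],[0,0,0]], hand=[1,1,1,1,1,1,1,1])

```text
clock: 15.08
position: [0.5206, -0.3933, 0.2575]
ee_rot: [-0.0, 0.707, 0.707, -0.001]
contact_force: [0.1, 0.5, -0.5]
width: 0.0854
gripper_force: 0.0
```

Call:
apply_moves(xyz=[[0,0,0],[0,0,0]], rot=[[0,0,0],[0,0,0]], hand=[1,1])

```text
clock: 15.32
position: [0.5213, -0.3899, 0.2613]
ee_rot: [0.001, 0.706, 0.708, 0.0]
contact_force: [0.1, 0.2, 1.2]
width: 0.0854
gripper_force: 0.0
```

Run:
```python
from h import *
s=status.get_state();print(s['position'],q2R(s['ee_rot']).round(3)[:,0],s['clock'])
g=grab('wrist');cv2.imwrite('pics/j.png',cv2.resize(g['pixels'],(800,600))[:,:,::-1])
hsv=cv2.cvtColor(g['pixels'],cv2.COLOR_RGB2HSV)
print(proj(g,[.5235,-.361,.055])*1.5625,proj(g,[.5235,-.361,.02])*1.5625)
```

```text
[ 0.52130552 -0.38993109  0.26125405] [-0.003  1.    -0.001] 15.325
[395.31190293 234.22517661] [395.1575169  229.18047865]
```

View pics/j.png

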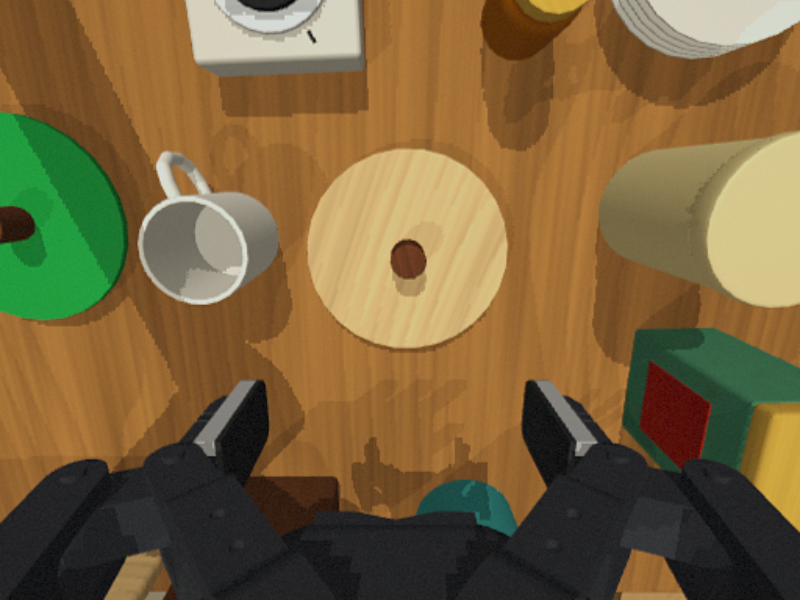

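The lid's disc is centred at (407,248) and the knob top at (408,259). The mug is at (195,250) and the canister at (705,220), both well away from the lid.

Run:
```python
from h import *
g=load('wrist');k=.64
for n,u,v,z in [('discc',407.5,248,.02),('knob',408,258,.055),('L',307,248,.02),('R',508,248,.02),('top',408,149,.02),('bot',408,347,.02),('can',705,220,.12),('canbase',600,210,.0),('mug',240,250,.09)]: print(n,onz(g,(u*k,v*k),z).round(4))
```

```text
discc [ 0.5345 -0.3775  0.02  ]
knob [ 0.5339 -0.3802  0.055 ]
L [ 0.4454 -0.3778  0.02  ]
R [ 0.6238 -0.3773  0.02  ]
top [ 0.534  -0.2948  0.02  ]
bot [ 0.5361 -0.4718  0.02  ]
can [ 0.7229 -0.3432  0.12  ]
canbase [ 0.7103 -0.3454  0.    ]
mug [ 0.4107 -0.3683  0.09  ]
```

The disc diameter comes out at 178 mm, as it should, so the lid is at (0.534, -0.380). I'll descend and grip the knob.

Call:
apply_moves(xyz=[[0.033,0.042,0],[0,0,0.19],[0,0,0.19],[0,0,0.19],[0,0,0.13],[0,0,0.05],[0,0,0],[0,0,0]], rot=[[0,0,0],[0,0,0],[0,0,0],[0,0,0],[0,0,0],[0,0,0],[0,0,0],[0,0,0]], hand=[1,1,1,1,1,1,1,1], force=40)

```text
clock: 16.38
position: [0.5346, -0.3822, 0.037]
ee_rot: [0.002, 0.707, 0.708, 0.0]
contact_force: [-0.2, -0.3, 1.0]
width: 0.0855
gripper_force: 0.0
```

Run:
```python
from h import *
s=status.get_state();print(s['position'],s['contact_force'],s['clock'])
```

```text
[ 0.53456423 -0.38217219  0.03704948] [-0.22032167 -0.26858942  1.02227062] 16.375
```

Call:
apply_moves(xyz=[[0.006,0,0.03],[0,0,0],[0,0,0],[0,0,0],[0,0,0],[0,0,0],[0,0,0]], rot=[[0,0,0],[0,0,0],[0,0,0],[0,0,0],[0,0,0],[0,0,0],[0,0,0]], hand=[1,-1,-1,-1,-1,-1,-1], force=40)

```text
clock: 17.25
position: [0.5328, -0.3797, 0.0261]
ee_rot: [0.0, 0.707, 0.708, -0.0]
contact_force: [-2.7, -0.6, 4.7]
width: 0.0291
gripper_force: 40.1
```

Call:
apply_moves(xyz=[[0,0,-0.03],[0,0,-0.1],[0,0,-0.17],[0,0,-0.17],[0,0,-0.15],[0,0,0],[0,0,0]], rot=[[0,0,0],[0,0,0],[0,0,0],[0,0,0],[0,0,0],[0,0,0],[0,0,0]], hand=[-1,-1,-1,-1,-1,-1,-1])

```text
clock: 18.12
position: [0.5322, -0.3785, 0.21]
ee_rot: [-0.002, 0.707, 0.708, 0.0]
contact_force: [-0.0, 0.2, -4.0]
width: 0.0289
gripper_force: 40.3
```

Run:
```python
from h import *
s=status.get_state();print(s['position'],q2R(s['ee_rot']).round(3)[:,0],s['contact_force'],s['moment'],s['width'],s['qpos'])
g=grab('wrist');sc=grab('scene');sd=grab('side')
im=np.hstack([cv2.resize(sc['pixels'],(400,300)),cv2.resize(g['pixels'],(400,300))])
im=np.vstack([im,np.hstack([cv2.resize(sc['pixels'][80:230,100:300],(400,300)),cv2.resize(sd['pixels'][90:270,170:410],(400,300))])])
cv2.imwrite('pics/k.png',im[:,:,::-1])
```

```text
[ 0.53218573 -0.37854576  0.21003009] [-0.001  1.     0.002] [-0.02855607  0.1848773  -3.96984907] [0.06330503 0.0006242  0.01875848] 0.028897695887418876 [-7.24929577e-01  4.06520620e-01  1.35878266e+00  3.47092111e-04
  1.37932299e+00 -7.26193017e-01]
```

View pics/k.png

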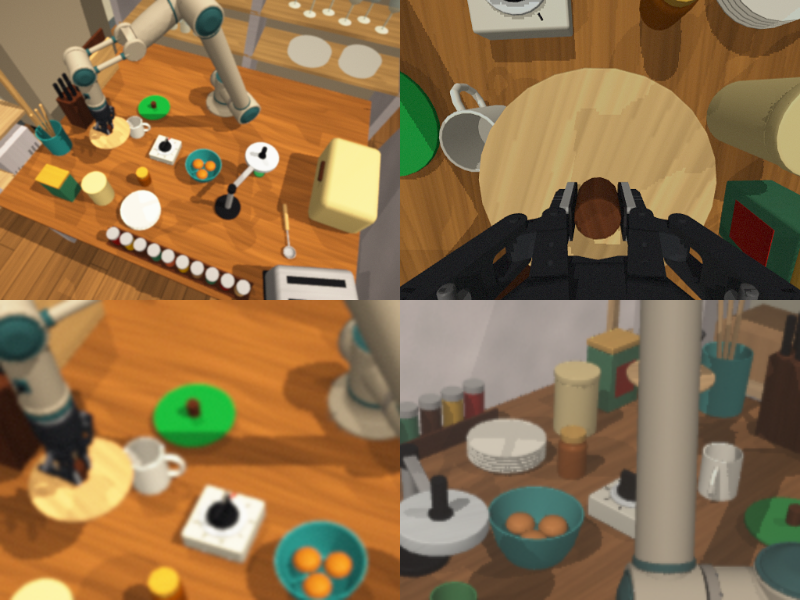

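The lid is held level. The lamp is swung clear and everything else is undisturbed. I'll check the lid's offset in the grip.

Run:
```python
from h import *
g=load('wrist')
hsv=cv2.cvtColor(g['pixels'],cv2.COLOR_RGB2HSV).astype(int)
z=.210-.0261+.02;pts=[]
V=cv2.GaussianBlur(g['pixels'],(3,3),0)[:,:,2].astype(float)  # blue: pale wood vs counter
c0=proj(g,[.5322,-.3785,z]);
for a in np.radians(np.arange(0,360,3)):
    rs=np.arange(125,185,.5);q=[proj(g,[.5322+.0005*r*np.cos(a),-.3785+.0005*r*np.sin(a),z]) for r in np.arange(160,200,.5)]
    q=np.array(q)
    if q[:,1].max()>215 or q.min()<2: continue
    v=V[q[:,1].round().astype(int),q[:,0].round().astype(int)];d=v[:-4]-v[4:];i=d.argmax()
    if d[i]>35: pts.append(onz(g,q[i+2],z)[:2])
w=np.array(pts)
for _ in range(5):
    c,r=circ(w);e=np.abs(np.hypot(*(w-c).T)-r);w=w[e<=max(.0015,2*e.std())]
print(len(w),c,r,e.max())
```

```text
37 [ 0.5336 -0.3809] 0.0879 0.0007688771304924513
```

Call:
apply_moves(xyz=[[0.1,0,0],[0.16,0,0],[0.18,0,0],[0.18,0,0],[0.18,-0.05,0],[0.18,-0.05,0],[0.18,-0.05,0],[0.16,-0.054,0]], rot=[[0,0,0],[0,0,0],[0,0,0],[0,0,0],[0,0,0],[0,0,0],[0,0,0],[0,0,0]], hand=[-1,-1,-1,-1,-1,-1,-1,-1])

```text
clock: 19.27
position: [0.4699, 0.0185, 0.2105]
ee_rot: [-0.001, 0.707, 0.708, -0.0]
contact_force: [-0.8, 0.5, -2.7]
width: 0.029
gripper_force: 40.2
```

Call:
apply_moves(xyz=[[0.108,0,0],[0,0,0],[0,0,0.1],[0,0,0.1],[0,0,0.06],[0,0,0],[0,0,0]], rot=[[0,0,0],[0,0,0],[0,0,0],[0,0,0],[0,0,0],[0,0,0],[0,0,0]], hand=[-1,-1,-1,-1,-1,-1,-1])

```text
clock: 20.15
position: [0.4719, 0.0483, 0.134]
ee_rot: [0.0, 0.707, 0.707, 0.0]
contact_force: [-0.7, 0.6, -2.1]
width: 0.0286
gripper_force: 40.1
```

Run:
```python
from h import *
s=status.get_state();print(s['position'],q2R(s['ee_rot']).round(3)[:,0],s['contact_force'],s['moment'],s['width'],s['clock'])
```

```text
[0.47185489 0.04831012 0.13402179] [-0.001  1.    -0.   ] [-0.66957697  0.58132819 -2.11369492] [ 0.00363057 -0.018136    0.00302735] 0.028589000250708162 20.15
```

Call:
apply_moves(xyz=[[0.005,-0.002,0.03],[0,0,0.03],[0,0,0.025],[0,0,0.015],[0,0,0.01],[0,0,0],[0,0,0]], rot=[[0,0,0],[0,0,0],[0,0,0],[0,0,0],[0,0,0],[0,0,0],[0,0,0]], hand=[-1,-1,-1,-1,-1,-1,-1])

```text
clock: 21.02
position: [0.4709, 0.0504, 0.1009]
ee_rot: [0.0, 0.707, 0.708, 0.0]
contact_force: [0.4, 1.0, -4.9]
width: 0.0287
gripper_force: 40.3
```

Run:
```python
from h import *
s=status.get_state();print(s['position'],s['contact_force'],s['moment'],s['width'],s['clock'])
```

```text
[0.47090453 0.05037686 0.10093274] [ 0.43168115  0.95222476 -4.93213707] [ 0.01774235  0.00482818 -0.0392903 ] 0.028719647826378716 21.025
```

Not in contact yet. I'll lower 2 mm at a time.

Call:
apply_moves(xyz=[[0,0,0.007],[0,0,0],[0,0,0]], rot=[[0,0,0],[0,0,0],[0,0,0]], hand=[-1,-1,-1])

```text
clock: 21.4
position: [0.4711, 0.0504, 0.0991]
ee_rot: [0.0, 0.707, 0.708, 0.0]
contact_force: [-0.1, -0.3, 2.0]
width: 0.0288
gripper_force: 40.8
```

Call:
apply_moves(xyz=[[0,0,0.005],[0,0,0],[0,0,0]], rot=[[0,0,0],[0,0,0],[0,0,0]], hand=[-1,-1,-1])

```text
clock: 21.78
position: [0.4711, 0.0504, 0.099]
ee_rot: [0.001, 0.707, 0.708, 0.001]
contact_force: [-4.0, 0.9, 13.6]
width: 0.0288
gripper_force: 42.0
```

Contact came at TCP z = 0.099, which is the seated height. I'll release and retreat.

Call:
apply_moves(xyz=[[0,0,-0.004],[0,0,0],[0,0,0],[0,0,0],[0,0,0],[0,0,-0.08],[0,0,-0.17],[0,0,-0.19]], rot=[[0,0,0],[0,0,0],[0,0,0],[0,0,0],[0,0,0],[0,0,0],[0,0,0],[0,0,0]], hand=[-1,1,1,1,1,1,1,1])

```text
clock: 22.78
position: [0.47, 0.0504, 0.231]
ee_rot: [-0.001, 0.707, 0.708, -0.001]
contact_force: [0.9, 0.5, 0.0]
width: 0.0858
gripper_force: 0.0
```

Call:
apply_moves(xyz=[[-0.1,0,-0.15],[-0.15,0,-0.15],[0,0,0],[0,0,0]], rot=[[0,0,0],[0,0,0],[0,0,0],[0,0,0]], hand=[1,1,1,1])

```text
clock: 23.28
position: [0.4701, -0.0234, 0.3187]
ee_rot: [-0.001, 0.707, 0.707, -0.0]
contact_force: [-0.2, -0.4, -0.2]
width: 0.0854
gripper_force: 0.0
```

Run:
```python
from h import *
s=status.get_state();print(s['position'],s['contact_force'],s['clock'])
g=grab('wrist');sd=grab('side')
im=np.hstack([cv2.resize(g['pixels'],(400,300)),cv2.resize(sd['pixels'][120:270,170:370],(400,300),interpolation=cv2.INTER_CUBIC)])
cv2.imwrite('pics/l.png',im[:,:,::-1])
print(proj(g,[.4724,.0469,.093])*.78125)
```

```text
[ 0.47012376 -0.02340223  0.31866133] [-0.21380372 -0.42629893 -0.15346037] 23.275
[198.031348    90.37188722]
```

View pics/l.png

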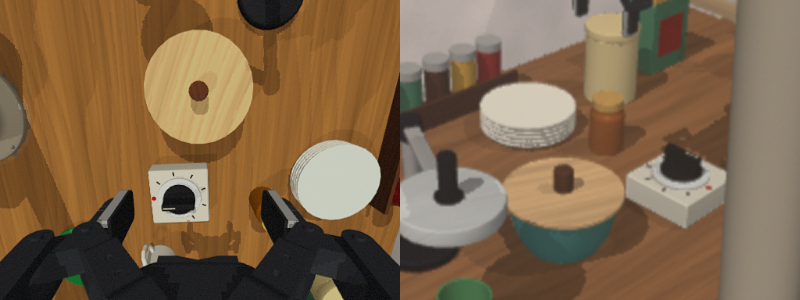

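The lid sits level on the bowl. Its centre is at about (198,88), against a predicted bowl centre of (198,90). The lamp is clear, the dial is off and the gripper is free, so I'll hand in.

```bash
python3 -c "
from rig import job
print(job.sign_off())"
```

```text
the job is handed in; nothing more can be done
None
```

The job is handed in, with no verdict returned: the dial is at its off stop, the lamp is swung clear of the bowl, the lid is seated level on it, and nothing else looked disturbed in the last pictures.

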